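# Brace the jar and unscrew its tight cap

### The arm

A 6-joint arm with a two-finger parallel gripper is mounted at the origin on the work surface. World frame = base frame: x ahead of the robot, y to its left, z up, the work surface at z = 0. Lengths are in m, angles in rad, forces in N, time in s.
With the tool pointing down it reaches from about 0.425 to 0.95 m from the base axis. Payload 3.5 kg.
Tool frame: the origin (TCP) lies between the finger pads; the fingertips stand 19 mm ahead of it and the grasp point (between the pads) is the TCP (ctrl.nose_length is the distance from the TCP to the fingertips, in m); z points along the fingers, y is the line along which they close (so a half turn about z gives the same grasp; the last joint's range is limited). The gripper opens to 85 mm and grips with 20 to 120 N. Pads are 22 mm wide; open, the fingers measure 114 mm over their backs; the gripper's body (76 mm by 85 mm) begins 54 mm behind the grasp point. The pads swing forward as they close: fully open they stand 13 mm farther back than shut.
Start: joints at [-1.38, 0.286, 1.577, -0, 1.279, -0.15], TCP at [0.226, -0.636, 0.25] pointing down, gripper open.
Joint ranges: [-2.77, 2.77], [-0.9, 2.22], [0.21, 2.48], [-1.53, 4.67], [0.24, 2.81], [-2.84, 2.84]. Speed limits (rad/s): [2.79, 2.79, 3.14, 3.14, 3.14, 3.14].

### API

Orientations are given as [roll, pitch, yaw] about the fixed x, y, z axes, in that order (R = Rz(yaw) Ry(pitch) Rx(roll)).
In Python, from rig import ctrl gives the robot as it stands. Calls block until the motion is done:
- ctrl.move_pose(position, orientation): joint-space move of the TCP to a pose.
- ctrl.movel(position, velocity=0.15, attitude=None, guard=None): straight line of the TCP; attitude=None keeps the orientation; velocity is the mean speed in m/s. With guard (N) it stops when the force on the tool has changed by that much, and returns True; else False.
- ctrl.set_joints(angles): joint-space move.
- ctrl.ungrasp() and ctrl.gripper_close(f_grip=None): open the fingers fully, or close them until they stop; f_grip is the grip in N (None keeps the last).
- ctrl.dwell(seconds).
- ctrl.solve_ik(position, orientation): joint angles nearest the present ones, or None.
- ctrl.state(): the state.
- ctrl.grab_frame(name): name is "scene" or "top" or "wrist"; returns a dict with "image" (420x560x3 uint8, red, green, blue), "mtx" (3x3 intrinsics, pixels), "position" and "rotation" of the camera in the world. Camera axes: x right, y down, z forward; pixel columns grow to the right and rows downward; lengths in m; the calibration is good to about 2 mm. A picture is of the moment at which its call begins. There is no depth.
A pose or a line that the arm cannot do raises ctrl.MotionError and nothing moves.
- ctrl.job_done(): hands the job in; it is judged then, once.
The state is a dict: "time_s": time; "q": joint angles; "qvel": joint speeds; "joint_efforts": joint torques, N m; "ee_pos": TCP position; "tcp_rot": TCP orientation; "ft_force": force on the tool from outside, world axes, zero at the start; "torque": the same for the moment, N m; "grip_width": finger opening in m; "gripper_force": force on a finger pad.
Only numpy, scipy, OpenCV 4.12 (cv2) and the standard library are available. Lean on these libraries where they do the work, as an engineer would, in place of code of your own. Each camera call takes 0.05 s, during which the arm holds its last target. There are 200 camera calls.

### The job

Set the square jar upright, right down in the square recess of the jar brace (do not let it drop), so that it cannot turn, then unscrew its tight cap anticlockwise until the threads let go. Lift the cap off and finish while still holding it, level and centred, a centimetre or two above the mouth of the jar, with the jar left standing in the brace; leave the other things on the shelf where they are.

Things in the scene. Friction and masses are not known exactly. Their poses are not given: they have to be found in the camera images.
- jar: Clear square glass jar of dark red plums, 0.3 kg, loose, closed by its cap; on the bare shelf it would turn with the cap. Origin: centre of its underside; x, y square to its sides. Body 58 x 58 mm, 68 mm high; above it a round neck, 39 mm in diameter, rim 83 mm above the underside. It may stand in the brace in any of its four square positions.
- jar_mouth (a point): Centre of the jar's mouth, at the height of its rim, 83 mm above the jar's underside.
- cap: Round steel screw cap of the square jar, 75 g, 61 mm in diameter, 28 mm high. Origin: centre of its lower edge, which on the tight jar is 72 mm above the jar's underside and 4 mm above its shoulder: fingertips down to 27 mm below the cap's top clear the shoulder. The jar can be lifted by it (40 N grip is good). Fully tight when its yaw equals the jar's; it starts up to 0.25 rad looser.
- cap_top (a point): Centre of the cap's flat top, 28 mm above its lower edge. Turned anticlockwise from above (yaw growing), the cap climbs 3 mm in 1.83 rad (105 deg) from fully tight; there the threads let go, it springs up about 2 mm more and lifts straight off. At about 2.4 rad (138 deg) it meets a stop. A sprung seal (about 20 N when tight) makes it stiff, 0.1 to 0.3 N m, and it stays as left between grasps.
- cap_rib (a point): End, on the cap's +x side, of the raised rib (40 x 6 mm, 4 mm high) that lies across the cap's top along its x axis and shows how far it is turned: 20 mm from the cap's axis, 32 mm above its lower edge. With the cap fully tight the rib is square to the jar's sides.
- brace: Grey resin jar brace fixed to the shelf: block 96 x 96 mm, 24 mm high. Origin: centre of its underside; x, y square to its sides. Its square recess is 64 x 64 mm, open above, floor 4 mm above the shelf (where a seated jar's underside is); the top 6 mm of its walls slope out at 45 degrees as a lead-in, 76 mm wide at the top. The jar turns in it about 0.1 rad before the walls hold it.
- canister: Bystander: round glass jar with a steel lid, 64 mm in diameter, 95 mm high. Origin: centre of its underside.
- saucer_low: Bystander: white saucer, 112 mm in diameter, the lower of two stacked. Origin: centre of its underside.
- saucer_top: Bystander: the upper saucer, 10 mm above the lower one; top of the stack about 23 mm. Origin: centre of its underside.
- strainer: Bystander: stainless tea strainer cup, 68 mm in diameter, 55 mm high. Origin: centre of its underside.
- lunch_box: Bystander: closed teal lunch box with white latches, 114 x 183 mm (long side along its y), 56 mm high. Origin: centre of its underside.
- tap_light: Bystander: round white battery tap light with a small toggle, 90 mm in diameter, 26 mm high (36 mm at the toggle). Origin: centre of its underside.
- mug: Bystander: ceramic mug, 76 mm in diameter, 85 mm high, handle on its +y side. Origin: centre of its underside.
Mind the look-alikes: they are no part of the job. Leave any orange or yellow look-alike of the cap alone.

How it is judged:
By the outcome, as a careful person would: the job done as asked, in the order asked, and still so for the second after the job is handed in, while the arm keeps its last pose, push and grip.
It also fails if it takes over 54 s, if anything falls off the work surface, if the arm or the gripper's body presses on something with over 40 N, if the wrist force passes 120 N, or if a joint passes its speed limit or range.

## Working session

There is one attempt and no reset: what is moved stays moved. The work goes in short steps, each a Python script; the robot and the scene stay as the last script left them, time stands still between calls to the robot, and variables do not carry over. Pictures are saved under pics/ and viewed, at most 10 in all, crops included, and the job is handed in when it is done.

```bash
ls; mkdir -p pics; python3 - <<'E'
from rig import ctrl
import cv2,numpy as np,pickle
d={n:ctrl.grab_frame(n) for n in("scene","top","wrist")}
pickle.dump(d,open('f0.pkl','wb'))
for n in d:
    cv2.imwrite(f'pics/{n}0.png',d[n]["image"][:,:,::-1])
    print(n,d[n]["mtx"].round(1).tolist(),np.round(d[n]["position"],3),np.round(d[n]["rotation"],3).tolist())
print(ctrl.state()["time_s"])
E
```

```text
pics
scene [[432.7, 0.0, 279.9], [0.0, 432.7, 214.3], [0.0, 0.0, 1.0]] [0.973 0.748 0.623] [-2.105, 0.006, 2.605]
top [[482.0, 0.0, 271.1], [0.0, 482.0, 208.7], [0.0, 0.0, 1.0]] [0.339 0.003 1.368] [-2.979, -0.007, -1.578]
wrist [[331.9, 0.0, 286.8], [0.0, 331.9, 207.7], [0.0, 0.0, 1.0]] [ 0.296 -0.611  0.371] [2.847, 0.002, -1.229]
0.15
```

View pics/top0.png

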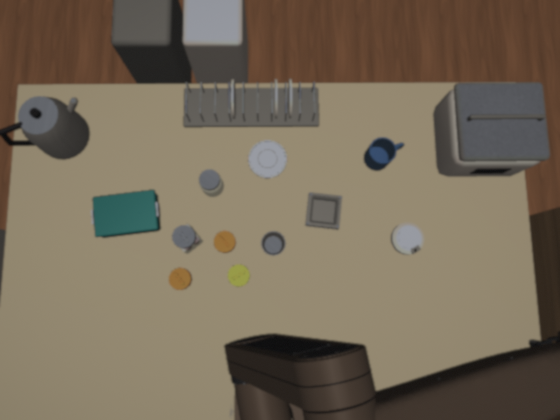

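View pics/scene0.png

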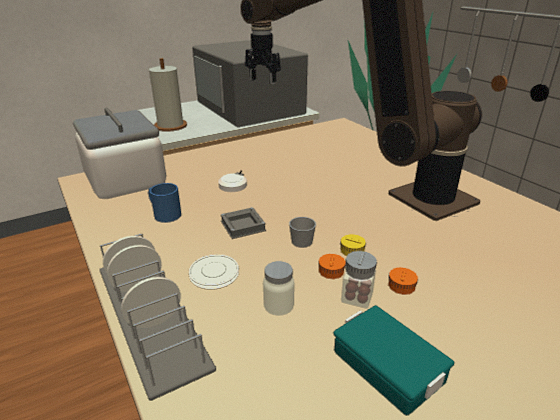

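The jar with dark plums and a grey cap with a rib is at top (184,237) / scene (360,275). The look-alikes are:
- two orange caps at top (225,242) and (180,279)
- a yellow cap at (239,276)
- the white-filled canister at (210,182)

The brace is at top (323,211). I'll confirm the jar in a crop and get coarse positions.

```bash
cat > h.py <<'E'
import numpy as np,cv2
from scipy.spatial.transform import Rotation as R
def cast(f,uv,z):
    uv=np.atleast_2d(np.array(uv,float)); K=f["mtx"]
    d=np.c_[(uv[:,0]-K[0,2])/K[0,0],(uv[:,1]-K[1,2])/K[1,1],np.ones(len(uv))]
    d=R.from_euler('xyz',f["rotation"]).apply(d); p=np.array(f["position"],float)
    return p+d*((z-p[2])/d[:,2])[:,None]
E
python3 - <<'E'
from h import *; import pickle
d=pickle.load(open('f0.pkl','rb'))
t,s=d['top'],d['scene']
for n,f,uv,z in [('captop',t,(184,237),.1),('captop-s',s,(360,262),.1),('brace',t,(323,210),.024),('brace-s',s,(243,220),.024),('canister',t,(209,179),.095),('orange',t,(225,241),.028),('orange2',t,(180,278),.028)]: print(n,cast(f,uv,z).round(3))
a=cv2.resize(t['image'][190:290,150:275],None,fx=5,fy=5,interpolation=cv2.INTER_CUBIC)[:,:375]
b=cv2.resize(s['image'][230:330,320:405],None,fx=5,fy=5,interpolation=cv2.INTER_CUBIC)
cv2.imwrite('pics/crop.png',np.hstack([a,b])[:,:,::-1])
E
```

```text
captop [[0.473 0.223 0.1  ]]
captop-s [[0.483 0.231 0.1  ]]
brace [[ 0.555 -0.154  0.024]]
brace-s [[ 0.558 -0.149  0.024]]
canister [[0.631 0.16  0.095]]
orange [[0.469 0.121 0.028]]
orange2 [[0.368 0.244 0.028]]
```

View pics/crop.png

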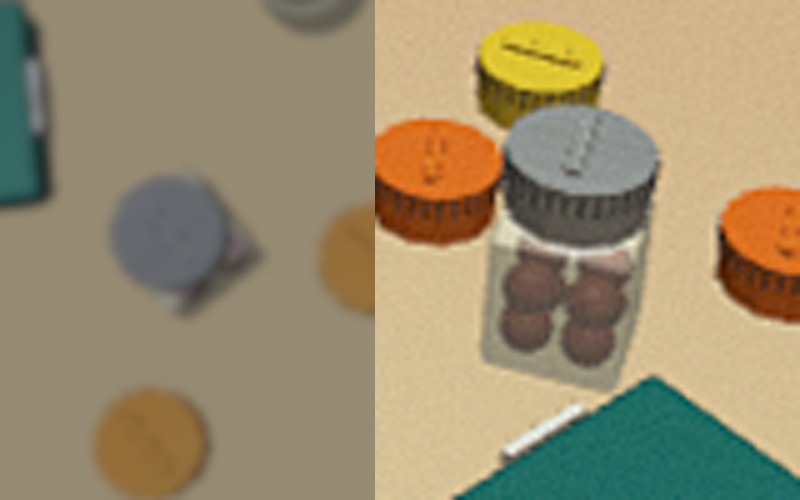

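The crop confirms it: the grey ribbed cap is on the square jar with plums, and the orange and yellow caps are separate flat look-alikes. Next I'll take close wrist views of the brace and then the jar.

```bash
python3 - <<'E'
from h import *; import pickle
from rig import ctrl
s=ctrl.state(); print(s["tcp_rot"],s["ft_force"],s["torque"])
d={}
for n,p,yaw in [('br',(.556,-.151,.25),-.27),('jar',(.478,.227,.28),.44)]:
    best=None
    for y in (yaw,yaw+np.pi,yaw-np.pi):
        q=ctrl.solve_ik(p,[np.pi,0,y])
        if q is not None and (best is None or abs(q[5])<abs(best[1][5])): best=(y,q)
    print(n,best[0],np.round(best[1],2)); ctrl.move_pose(p,[np.pi,0,best[0]]); ctrl.dwell(.3)
    d[n]=ctrl.grab_frame("wrist"); 
    if n=='jar': d['scene']=ctrl.grab_frame("scene"); d['top']=ctrl.grab_frame("top")
    print(ctrl.state()["time_s"],d[n]["position"],d[n]["rotation"])
pickle.dump(d,open('f1.pkl','wb'))
a=d['br']['image'][60:340,90:490];b=d['jar']['image'][60:340,90:490]
cv2.imwrite('pics/w1.png',np.hstack([a,b])[:,:,::-1])
E
```

```text
[-3.13975128e+00 -3.01481213e-04  3.40780669e-01] [0.10485607 1.03077898 0.18412323] [ 0.02055602  0.04827936 -0.04088882]
br -0.27 [-0.44  0.07  1.82 -0.    1.25  1.4 ]
2.6083 [ 0.62745846 -0.17162863  0.37228978] [ 2.84669981e+00  6.85630284e-04 -1.84000889e+00]
jar 0.44 [ 0.25 -0.06  1.9  -0.    1.3   1.38]
4.5 [0.54554403 0.25772807 0.40219541] [ 2.84664757e+00 -3.94289098e-04 -1.13061121e+00]
```

View pics/w1.png

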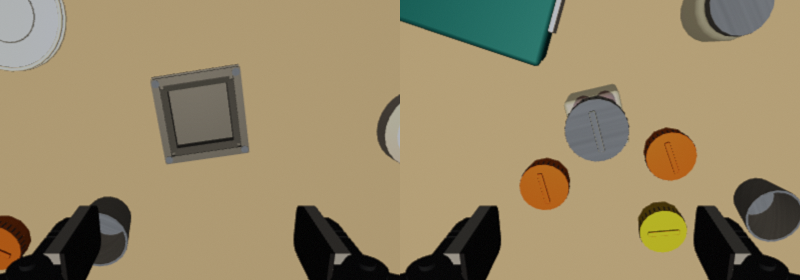

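The left half shows the brace at wrist pixel (290,175), slightly rotated. The right half shows the jar cap at wrist (287,190) with its rib nearly vertical in the image and part of the jar's shoulder showing above it. I'll enlarge for precise measurement.

```bash
python3 - <<'E'
from h import *; import pickle
d=pickle.load(open('f1.pkl','rb'))
b=d['br'];im=b['image'];hsv=cv2.cvtColor(im,cv2.COLOR_RGB2HSV)
# brace: low-saturation blob at centre
m=((hsv[...,1]<75)).astype(np.uint8)*255
m[:110]=0;m[240:]=0;m[:,:220]=0;m[:,360:]=0
m=cv2.morphologyEx(m,cv2.MORPH_CLOSE,np.ones((7,7)))
c=max(cv2.findContours(m,0,1)[0],key=cv2.contourArea)[:,0]
print('area',cv2.contourArea(c),cv2.boundingRect(c))
P=cast(b,c,.024)[:,:2]
r=cv2.minAreaRect((P*1000).astype(np.float32));print('outer at .024',r)
ps=[]
q=cv2.approxPolyDP(c,4,True)[:,0];print(q.tolist())
j=d['jar'];g=cv2.cvtColor(j['image'],cv2.COLOR_RGB2GRAY)
h=cv2.HoughCircles(g[140:240,230:350],cv2.HOUGH_GRADIENT_ALT,1.0,30,param1=100,param2=.5,minRadius=25,maxRadius=40);print('hough',h)
if h is not None:
  for k in h[0]: print(cast(j,(k[0]+230,k[1]+140),.1))
A=cv2.resize(b['image'][115:235,230:350],(400,400),interpolation=cv2.INTER_CUBIC)
B=cv2.resize(j['image'][130:230,237:337],(400,400),interpolation=cv2.INTER_CUBIC)
cv2.imwrite('pics/z1.png',np.hstack([A,B])[:,:,::-1])
E
```

```text
area 7672.0 (240, 124, 99, 100)
outer at .024 ((558.5700073242188, -156.5769805908203), (93.95291137695312, 96.33743286132812), 83.17325592041016)
[[328, 124], [241, 138], [256, 223], [338, 212]]
hough [[[57.       49.       32.529613]]]
[[0.47915225 0.22615258 0.1       ]]
```

View pics/z1.png

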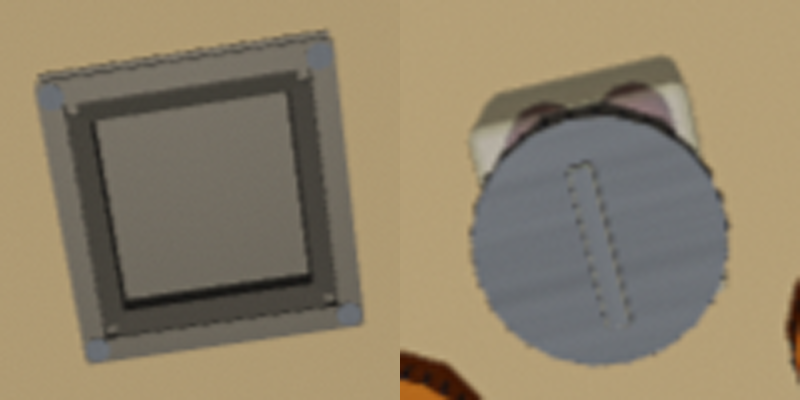

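The left view shows the brace's top corners at about (38,78), (330,38), (362,322) and (88,362) in the crop. The right view shows the cap centre at (200,236), the rib running (180,168) to (218,320), and the jar's far bottom edge running (100,92) to (265,56).

```bash
python3 - <<'E'
from h import *; import pickle
d=pickle.load(open('f1.pkl','rb'));b,j=d['br'],d['jar']
def A(p): return np.array(p)/3.3333+[230,115]-.35
def B(p): return np.array(p)/4+[237,130]-.37
o=cast(b,A([(38,80),(330,40),(362,322),(88,362)]),.024)[:,:2]
f=cast(b,A([(95,120),(285,93),(312,278),(125,303)]),.004)[:,:2]
c=cast(b,A([(68,108),(307,73),(334,302),(108,336)]),.024-.006)[:,:2]
for q in (o,f,c):
    e=np.roll(q,-1,0)-q; print('ctr',q.mean(0).round(4),'sides',np.linalg.norm(e,axis=1).round(4),'yaw mod90',(np.degrees(np.arctan2(e[:,1],e[:,0]))%90).round(1))
def yaw(p,z):
    q=cast(j,B(p),z);e=q[1]-q[0];return np.degrees(np.arctan2(e[1],e[0]))
print('cap',cast(j,B([(200,236)]),.1),'rib',yaw([(180,168),(218,320)],.104)%180,'jar',yaw([(100,92),(265,56)],0)%90, yaw([(75,135),(290,90)],.068)%90)
E
```

```text
ctr [ 0.5578 -0.1568] sides [0.0907 0.0916 0.0919 0.0934] yaw mod90 [82.2 83.3 83.4 82.6]
ctr [ 0.5557 -0.1564] sides [0.0632 0.0639 0.0653 0.0637] yaw mod90 [82.6 84.4 82.5 82.5]
ctr [ 0.556  -0.1563] sides [0.0762 0.0759 0.0767 0.0769] yaw mod90 [82.8 83.1 83.6 82.8]
cap [[0.4793265  0.22661725 0.1       ]] rib 38.854063075954286 jar 37.40954970581383 37.02296326902435
```

```bash
python3 - <<'E'
from h import *; import pickle
from rig import ctrl
P=np.array([.4793,.2266]); y=.468; o=[np.pi,0,y]
ctrl.move_pose([*P,.16],o); 
print('hit',ctrl.movel([*P,.092],velocity=.06,guard=6))
ctrl.gripper_close(f_grip=50); ctrl.dwell(.2)
s=ctrl.state();print(s["time_s"],s["ee_pos"],s["grip_width"],s["gripper_force"],s["ft_force"])
ctrl.movel([*P,.24],velocity=.1); ctrl.dwell(.2)
s=ctrl.state();print(s["time_s"],s["ee_pos"],s["grip_width"],s["ft_force"])
B=np.array([.557,-.1565]); yb=y-np.radians(44.2)
ctrl.move_pose([*B,.24],[np.pi,0,yb]); ctrl.movel([*B,.15],velocity=.08); ctrl.dwell(.2)
s=ctrl.state();print(s["time_s"],s["ee_pos"],s["tcp_rot"],s["q"],s["grip_width"],s["ft_force"])
d={n:ctrl.grab_frame(n) for n in("scene","top","wrist")};pickle.dump(d,open('f2.pkl','wb'))
a=d['wrist']['image'][80:380,90:490]
b=cv2.resize(d['scene']['image'][130:255,170:320],(480,400),interpolation=cv2.INTER_CUBIC)[:300+100]
a=cv2.copyMakeBorder(a,0,100,0,0,0)[:, 40:360]
cv2.imwrite('pics/p2.png',np.hstack([a,b])[:,:,::-1])
E
```

```text
hit False
6.8917 [0.47954794 0.22694159 0.09267642] 0.05947897141575264 53.24498891830444 [-1.4164987   1.33193097  5.51549838]
8.725 [0.47914157 0.22654182 0.23951445] 0.059238672115576596 [-0.01163131  1.09178009 -3.78246238]
11.65 [ 0.55730061 -0.15663261  0.15062453] [ 3.14141363e+00 -1.12954568e-03 -3.03432945e-01] [-4.49175084e-01  1.78996276e-01  1.89738950e+00 -1.49619439e-05
  1.06406330e+00  1.42506154e+00] 0.05897823525409436 [ 0.44754786 -0.59791695 -3.56590396]
```

View pics/p2.png

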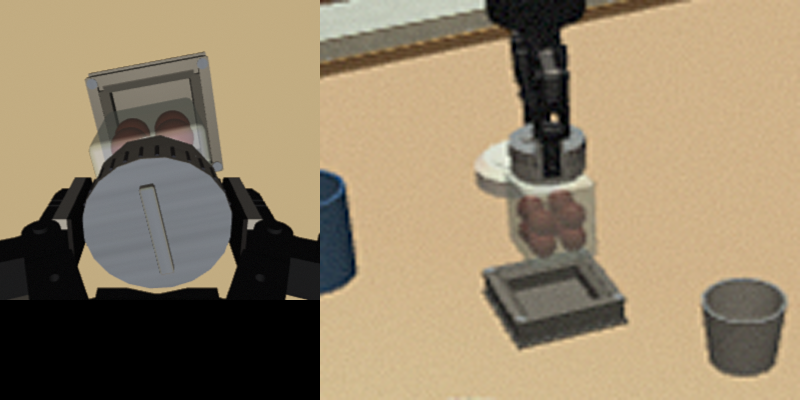

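The jar hangs upright and is square with the brace below it: the edges are parallel in both views. I'll lower it with a guard.

```bash
python3 - <<'E'
from h import *
from rig import ctrl
B=[.557,-.1565]
print(ctrl.movel([*B,.118],velocity=.06,guard=6))
s=ctrl.state();print(s["time_s"],s["ee_pos"],s["ft_force"])
print(ctrl.movel([*B,.092],velocity=.02,guard=8)); ctrl.dwell(.2)
s=ctrl.state();print(s["time_s"],s["ee_pos"],s["ft_force"],s["torque"],s["grip_width"])
E
```

```text
False
12.4833 [ 0.55706455 -0.15654832  0.11785038] [ 1.13642928  0.00529967 -2.41472423]
True
13.675 [ 0.55692834 -0.15605142  0.0966493 ] [-0.27682393  0.62374259  5.84223596] [0.14437124 0.07374978 0.01378312] 0.059274075449929055
```

Contact came at 0.0966, which matches the recess floor height, so the jar is seated. Now I'll unscrew.

```bash
python3 - <<'E'
from h import *; import pickle
from rig import ctrl
ctrl.gripper_close(f_grip=70)
s=ctrl.state();z0=s["ee_pos"][2]-.0003;y0=s["tcp_rot"][2]
for a in np.linspace(.3,2.1,7):
    z=z0+.003*min(a,1.83)/1.83
    ctrl.set_joints(ctrl.solve_ik([.557,-.1563,z],[np.pi,0,y0+a]))
    s=ctrl.state();print(round(a,2),s["time_s"].__round__(2),np.round(s["ee_pos"],4),np.round(s["ft_force"],1),np.round(s["torque"],2),round(s["grip_width"],4),round(s["tcp_rot"][2]-y0,2))
    if abs(s["ft_force"][2])>40: break
ctrl.dwell(.2)
f=ctrl.grab_frame('wrist');sc=ctrl.grab_frame('scene');pickle.dump((f,sc),open('f3.pkl','wb'))
a=f['image'][:,80:480];b=cv2.resize(sc['image'][150:250,190:285],(399,420),interpolation=cv2.INTER_CUBIC)
cv2.imwrite('pics/p3.png',np.hstack([a,b])[:,:,::-1])
E
```

```text
0.3 14.28 [ 0.5577 -0.157   0.0975] [ 1.9 -1.5  1.4] [-0.31 -0.26  0.02] 0.059 0.3
0.6 14.68 [ 0.5575 -0.1566  0.0979] [ 1.2 -0.5  2.3] [-0.15 -0.3   0.11] 0.0586 0.6
0.9 15.07 [ 0.5575 -0.1564  0.0984] [ 2.9 -0.2  1.9] [-0.05 -0.36  0.07] 0.059 0.9
1.2 15.46 [ 0.5576 -0.1564  0.099 ] [1.9 0.7 3.4] [ 0.06 -0.49  0.05] 0.059 1.2
1.5 15.85 [ 0.5575 -0.1563  0.0994] [2.9 1.7 4.2] [ 0.23 -0.63  0.01] 0.0586 1.5
1.8 16.24 [ 0.5573 -0.1562  0.0998] [3.  2.  4.9] [ 0.37 -0.63  0.06] 0.0588 1.8
2.1 16.63 [ 0.5565 -0.156   0.0996] [1.3 2.8 5.8] [ 0.47 -0.22  0.1 ] 0.0586 2.1
```

View pics/p3.png

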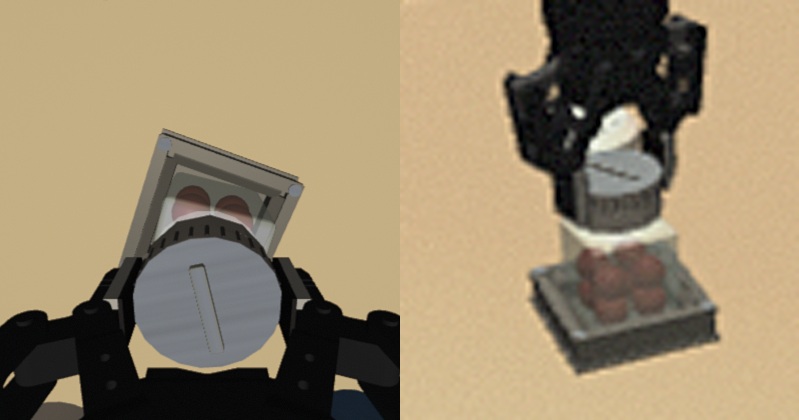

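The cap has turned 2.1 rad with almost no slip in the fingers, since the rib is still at the same angle to them at (195,266) to (220,350). The jar is in the brace. I'll lift a few millimetres slowly and check that the jar stays.

```bash
python3 - <<'E'
from h import *; import pickle
from rig import ctrl
for dz in (.0025,.005,.008):
    ctrl.movel([.557,-.1563,.0996+dz],velocity=.02); ctrl.dwell(.25)
    s=ctrl.state();print(round(s["time_s"],2),np.round(s["ee_pos"],4),np.round(s["ft_force"],1),np.round(s["torque"],2))
f=ctrl.grab_frame('wrist');sc=ctrl.grab_frame('scene')
a=f['image'][:,80:480];b=cv2.resize(sc['image'][150:250,190:285],(399,420),interpolation=cv2.INTER_CUBIC)
cv2.imwrite('pics/p4.png',np.hstack([a,b])[:,:,::-1])
E
```

```text
17.47 [ 0.5561 -0.1561  0.1013] [-0.8  0.8  0.6] [ 0.27  0.05 -0.04]
17.99 [ 0.5568 -0.1563  0.1044] [-0.6  1.  -1.3] [0.05 0.07 0.  ]
18.54 [ 0.5571 -0.1564  0.1077] [ 0.6 -0.5 -1.5] [-0.   -0.03  0.02]
```

View pics/p4.png

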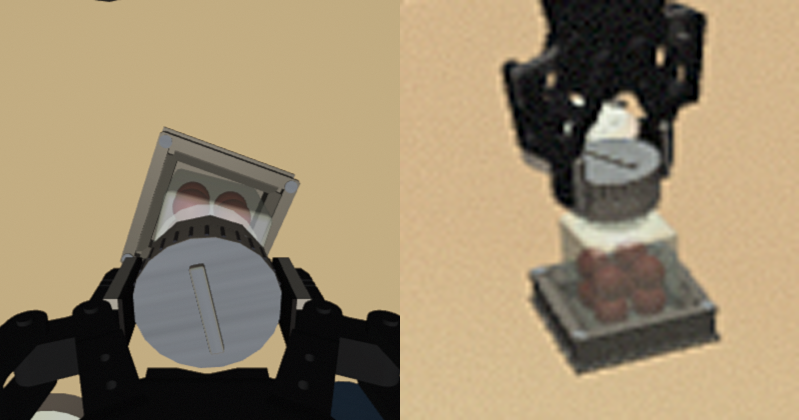

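The cap rose while the jar stayed in the brace at the same pixels, and the tool now carries only the cap's weight. I'll raise it to 15 mm above the mouth, check, and hand in.

```bash
python3 - <<'E'
from h import *
from rig import ctrl
ctrl.movel([.5564,-.1561,.1226],velocity=.03,attitude=[np.pi,0,ctrl.state()["tcp_rot"][2]]); ctrl.dwell(.5)
s=ctrl.state();print(s["time_s"],s["ee_pos"],s["tcp_rot"],s["ft_force"],s["grip_width"])
f=ctrl.grab_frame('wrist');sc=ctrl.grab_frame('scene')
a=f['image'][:,80:480];b=cv2.resize(sc['image'][150:250,190:285],(399,420),interpolation=cv2.INTER_CUBIC)
cv2.imwrite('pics/p5.png',np.hstack([a,b])[:,:,::-1])
E
```

```text
19.7917 [ 0.55636597 -0.15608276  0.12250613] [-3.14146574e+00 -1.16351114e-04  1.79619110e+00] [ 0.39265357  0.41543146 -1.97473878] 0.0590107394201981
```

View pics/p5.png

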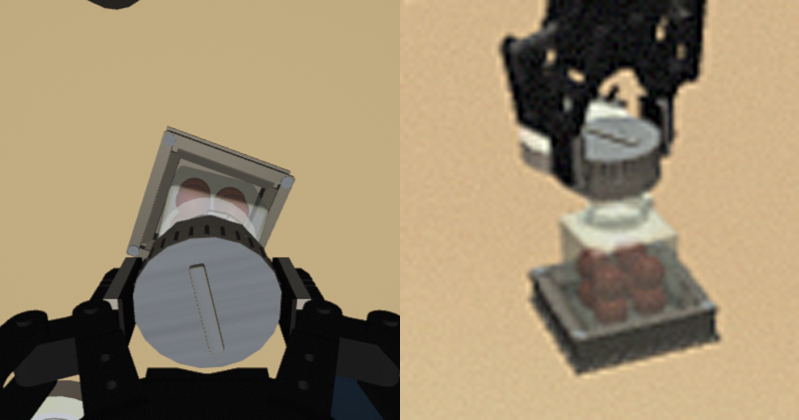

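The cap is held level above the open neck, now visible at crop (615,212), and the jar is standing in the brace.

```bash
python3 -c "
from rig import ctrl
print(ctrl.job_done())"
```

```text
the job is handed in; nothing more can be done
None
```

The job is handed in: the jar stands seated in the brace, and its unscrewed cap is held level and centred about 15 mm above the mouth, at roughly 20 s of the 54 s limit.

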